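# Shift the model maker's lathe to third and start it

### The job

The pewter cannon barrel in the chuck of the small lathe is to be polished in third gear. Only pushing with your fingertips, never pinching or forcing, close the clear chuck guard fully down and shift the gear lever from neutral across its H-shaped gate and forward, away from you, fully home in the far right slot (third), entering no other slot; either may come first. Only then switch on by pressing the raised near end of the rocker switch right down, and leave the loose things round the lathe where they are.

Things in the scene. Friction and masses are not known exactly. Their poses are not given: they have to be found in the camera images.
- lathe: grey micro lathe, fixed, base 120 x 360 mm. Origin: on the table under its middle; x from the operator's side to the back ('forward'), y left along the spindle to the headstock, z up. In this frame, mm: headstock x -65..55, y 28..178, top z 148; chuck radius 33 round x 0, z 100, y -8..20; tool post top z 117 at (-26, -86); tailstock y -180..-120, top z 133; motor x 55..113, top z 92
- gate_centre (a point): middle of the H-shaped cut in the steel gate plate (68 x 76 mm), on its upper face, lathe frame (-15, 115, 158) mm. Two slots along x, 13 mm wide, centred 15 mm left and right of here, are joined by a cross channel 13.6 mm wide along y: far left first, near left second, far right third, near right fourth (1 to 4 punched dots). Steel tongues between the slots stop the lever's 9.6 mm stem
- gear_knob (a point): centre of the gear lever's black pear-shaped knob: 17 mm from here to its near, far, left and right sides (solid as a rounded square); it reaches 26 mm below and 16 mm above this point. The lever swings about lathe frame (-15, 115, 86) mm, 126 mm below the knob's centre, so this point is 212 mm high upright, 204 to 206 mm at a slot's end. Stays where it is pushed; takes about 1 to 2 N
- gear_across (a joint): sideways swing of the gear lever, rad: -0.22 at the left slots (knob 27 mm left of upright), 0 upright, +0.22 at the right slots (knob 27 mm right), with a stop at both ends. At the start in neutral, -0.215 to -0.03
- gear_lever (a joint): fore-and-aft swing of the gear lever, rad: 0 neutral, +0.26 at the far end of a far slot (first, third; knob 32 mm forward), -0.26 at the near end of a near slot. In neutral, between slots, the tongues hold it within about 0.03 of 0
- guard (a joint): hinge of the clear plastic chuck guard, rad: 0 fully down over the chuck (a stop), 0.6 to 1.0 (front raised) at the start, 1.2 wide open. Stiff: it stays where it is left, and yields to about 2 N down on its front ledge. The hinge axis runs along the lathe's y at lathe frame x 52, z 152 mm
- guard_ledge (a point): middle of the upper face of the black finger ledge along the guard's front edge, 78 mm long, 26 mm deep, 6 mm thick. Guard down: at lathe frame (-69, -12, 95) mm and level. Open, it has swung up round the hinge axis (134 mm from it) and its upper face leans to the back
- rocker (a joint): rocker switch on the dark control box in front of the tailstock (lathe frame x -123..-61, y -176..-64, top z 66 mm; a round trimmer, 22 mm across, 10 mm high, stands 38 mm left of the rocker), rad: 0 off (near end raised), 0.32 on (near end right down, far end raised). Stays as it is left
- rocker_raised (a point): upper face of the near half of the grey rocker, two thirds of the way to its raised near end, about 79 mm above the table while off. The rocker is 44 mm long fore and aft, 24 mm wide and dished in the middle; it tips about its middle, lathe frame (-92, -120, 66) mm, 14 mm forward of here; this face goes down about 5 mm, to a stop, under some 2 to 3 N, while the far half rises as much
- paint_pot: loose small paint pot, 35 x 31 x 40 mm, on the table in front of the headstock; leave alone. Origin: centre of its underside
- glue_bottle: loose slim glue bottle with a needle, 22 x 31 x 118 mm, standing left of the headstock; leave alone. Origin: centre of its underside
- casting: loose bare metal cannon barrel, 14 x 50 x 7 mm, lying in front of the bed; leave alone. Origin: centre of its underside
- tweezers: loose steel tweezers, 13 x 113 x 9 mm, lying in front of the headstock; leave alone. Origin: centre of the underside
- dropper: loose dropper bottle, 25 x 25 x 80 mm, standing behind the bed; leave alone. Origin: centre of its underside
- figure: loose miniature of a warrior, 25 x 25 x 51 mm, standing beyond the tailstock end; leave alone. Origin: centre of its underside

How it is judged:
By the outcome, as a careful person would: the job done as asked, in the order asked, and still so for the second after the job is handed in, with the robot touching nothing.
It also fails if it takes over 48 s, if anything falls off the work surface, if the arm or the gripper's body presses on something with over 40 N, if the wrist force passes 120 N, or if a joint passes its speed limit or range.

### The arm

A 6-joint arm with a two-finger parallel gripper is mounted at the origin on a cart in front of the work surface, level with it; the furniture and walls round the work are solid. World frame = base frame: x ahead of the robot, y to its left, z up, the work surface at z = 0. Lengths are in m, angles in rad, forces in N, time in s.
With the tool pointing down it reaches from about 0.425 to 0.95 m from the base axis. Payload 3.5 kg.
Tool frame: the origin (TCP) lies on the centre line of the jaws, within the pads' length; the fingertips stand 25 mm ahead of it and the grasp point (between the pads) lies 6 mm ahead of it (ctrl.finger_overhang is the distance from the TCP to the fingertips, in m); z points along the fingers, y is the line along which they close (so a half turn about z gives the same grasp; the last joint's range is limited). The gripper opens to 85 mm and grips with 20 to 120 N. Pads are 22 mm wide; open, the fingers measure 114 mm over their backs; the gripper's body (76 mm by 85 mm) begins 54 mm behind the grasp point. The pads swing forward as they close: fully open they stand 13 mm farther back than shut.
Start: joints at [-1.319, 0.286, 1.577, -0, 1.279, -0.15], TCP at [0.264, -0.621, 0.256] pointing down, gripper open.
Joint ranges: [-2.77, 2.77], [-0.9, 2.22], [0.21, 2.48], [-1.53, 4.67], [0.24, 2.81], [-2.84, 2.84]. Speed limits (rad/s): [2.79, 2.79, 3.14, 3.14, 3.14, 3.14].

### API

Orientations are given as a unit quaternion [x, y, z, w].
In Python, from plant import get_state, imaging, job, ctrl gives the robot as it stands.
- The arm moves only by the tool jog_arm, never from a script. Its argument "increments" is a list of rows, each an object of numbers: "dx", "dy", "dz": the shift along the world's x, y, z each as a share of 12 cm, from -1 to 1; "ax", "ay", "az": the turn, a rotation vector about the world's x, y, z each as a share of pi/2 rad, from -1 to 1; "gripper": the gripper command: -1 is shut, 1 is fully open, values between are in proportion. A call has 1 to 10 rows; each row is the pose to reach, as a shift and turn from the pose commanded when the call began; what a row does not reach only later rows make up. A row lasts 1/10 s, in which the tool goes at most 50 mm and 8.59 degrees, less where a joint would pass 70% of its speed; a pose out of reach is approached as far as the arm can. A call with a number of a shift or a turn outside -1 to 1 is refused whole. A call with a gripper value outside its range is refused whole. The fingers move at their own pace and stop on an object; "force" is the grip in N (left out, the last holds). Time passes only in rows, so rows that repeat a pose let the fingers close. It gives the time, the measured TCP pose, the force, the opening and the grip force at its end, in the units of the state.
- get_state(): the state, without advancing time (a new reading comes with each control period).
- imaging.read_camera(name): name is "side" or "top"; returns a dict with "frame" (400x640x3 uint8, blue, green, red), "depth" (400x640 float32, m along the optical axis (not along the pixel's ray), 0 where there is no reading), "camera_matrix" (3x3 intrinsics, pixels), "dist" ([k1, k2, p1, p2, k3] as OpenCV has them; the pictures are not rectified), "extrinsics" (4x4, takes a point from camera to world coordinates). Camera axes: x right, y up, looking along -z (the intrinsics and any distortion apply to the point x, -y, -z); pixel columns grow to the right and rows downward; lengths in m; the calibration is good to about 2 mm. A picture is of the moment at which its call begins.
- job.sign_off(): hands the job in; it is judged then, once.
The state is a dict: "time": time; "qpos": joint angles; "dq": joint speeds; "joint_efforts": joint torques, N m; "eef_pos": TCP position; "tcp_rot": TCP orientation; "contact_force": force on the tool from outside, world axes, zero at the start; "wrist_torque": the same for the moment, N m; "opening": opening from 0.0 (shut) to 1.0 (fully open); "finger_force": force on a finger pad.
Only numpy, scipy, OpenCV 4.12 (cv2) and the standard library are available. Lean on these libraries where they do the work, as an engineer would, in place of code of your own. Each camera call takes 0.05 s, during which the arm holds its last target. There are 200 camera calls.

## Working session

There is one attempt and no reset: what is moved stays moved. The work goes in short steps, Python scripts to look and compute and a tool call to move; the robot and the scene stay as the last step left them, time stands still between calls to the robot, and variables do not carry over. Pictures are saved under pics/ and viewed, at most 10 in all, crops included, and the job is handed in when it is done.

Besides the shell and the picture viewer there is one more tool, called after ">>>" by a JSON object that holds its "name" and its "arguments". jog_arm: Moves the arm, as the interface text tells. Shift numbers are shares of 12 cm and turn numbers shares of pi/2 rad, none past 1 either way. Its arguments: {"type":"object","properties":{"increments":{"type":"array"},"force":{"type":"number"}},"required":["increments"]}

```bash
mkdir -p pics; ls; cat > h.py <<'E'
import numpy as np, cv2
from plant import get_state, imaging, job, ctrl
def cam(n):
    d=imaging.read_camera(n); np.savez(f'{n}.npz',**d); return d
def load(n): return dict(np.load(f'{n}.npz'))
def rays(d,uv):
    p=cv2.undistortPoints(np.array(uv,float).reshape(-1,1,2),d['camera_matrix'],d['dist'])[:,0]
    r=np.c_[p[:,0],-p[:,1],-np.ones(len(p))]
    return r@d['extrinsics'][:3,:3].T, d['extrinsics'][:3,3]
def onz(d,uv,z):
    r,o=rays(d,uv); return o+r*((z-o[2])/r[:,2])[:,None]
def depthpts(d,uv):
    r,o=rays(d,uv); z=np.array([d['depth'][int(v),int(u)] for u,v in uv]); return o+r*z[:,None]
E
python3 - <<'E'
from h import *
for n in('top','side'):
    d=cam(n); cv2.imwrite(f'pics/{n}0.png',d['frame']); print(n,d['extrinsics'].round(3),d['camera_matrix'].round(1),d['dist'])
s=get_state(); print(s['time'],s['eef_pos'],s['tcp_rot'],s['opening'],ctrl.finger_overhang)
E
```

```text
pics
top [[-0.011  0.992 -0.128  0.442]
 [-1.    -0.013 -0.017 -0.221]
 [-0.019  0.128  0.992  1.338]
 [ 0.     0.     0.     1.   ]] [[461.9   0.  322.7]
 [  0.  461.9 210.4]
 [  0.    0.    1. ]] [-0.0341246  0.         0.         0.         0.       ]
side [[ 0.013 -0.871  0.491  1.149]
 [ 1.     0.005 -0.016 -0.245]
 [ 0.012  0.491  0.871  1.066]
 [ 0.     0.     0.     1.   ]] [[473.5   0.  317.7]
 [  0.  473.5 198.1]
 [  0.    0.    1. ]] [0.00575362 0.         0.         0.         0.        ]
0.1 [ 0.26385107 -0.62070329  0.25506612] [ 9.79885906e-01  1.99555663e-01 -7.19165279e-05 -1.06932305e-03] 0.9967319852121636 0.025
```

View pics/top0.png

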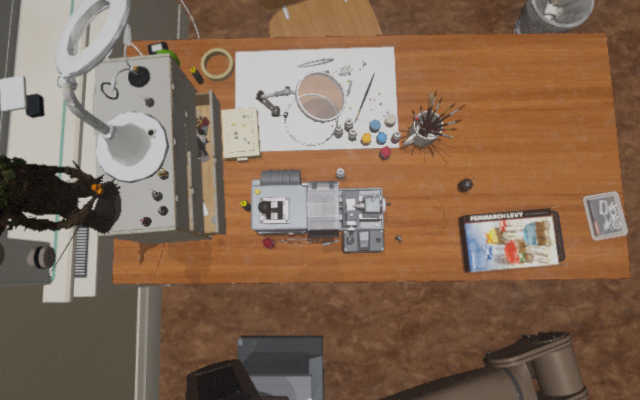

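View pics/side0.png

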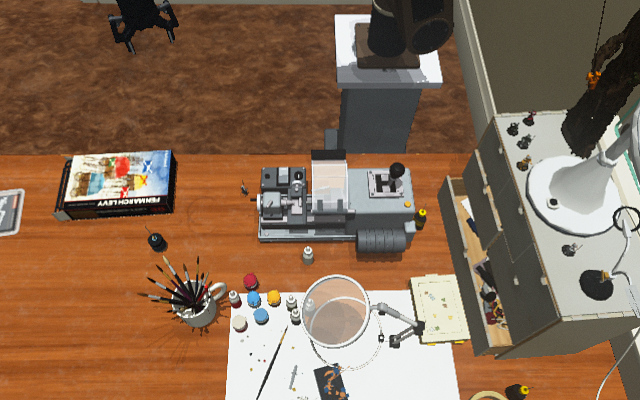

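The top view shows the lathe at about u 250-385, v 170-252, with the headstock on the left (+y). The side view looks from behind: knob near (397,170), raised guard near (330,175). I'll enlarge both.

```bash
python3 - <<'E'
from h import *
t=load('top')['frame'][160:262,232:412]; s=load('side')['frame'][140:262,230:430]
cv2.imwrite('pics/t1.png',cv2.resize(t,None,fx=4.4,fy=4.4,interpolation=cv2.INTER_CUBIC))
cv2.imwrite('pics/s1.png',cv2.resize(s,None,fx=4,fy=4,interpolation=cv2.INTER_CUBIC))
E
```

```text
(no output)
```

View pics/t1.png

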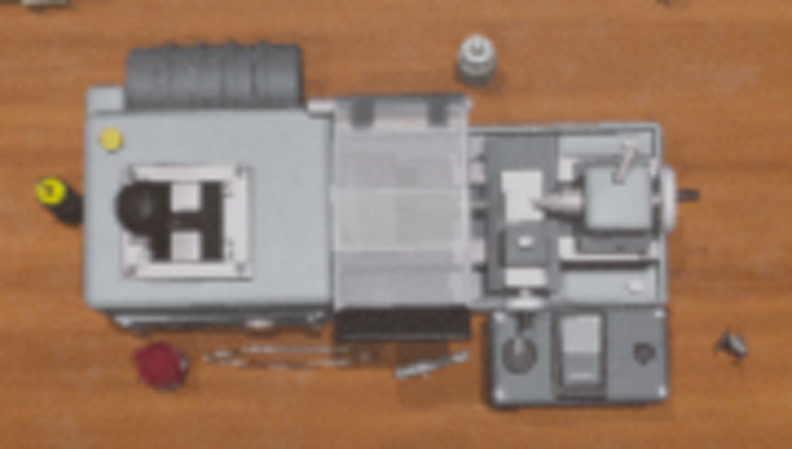

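View pics/s1.png

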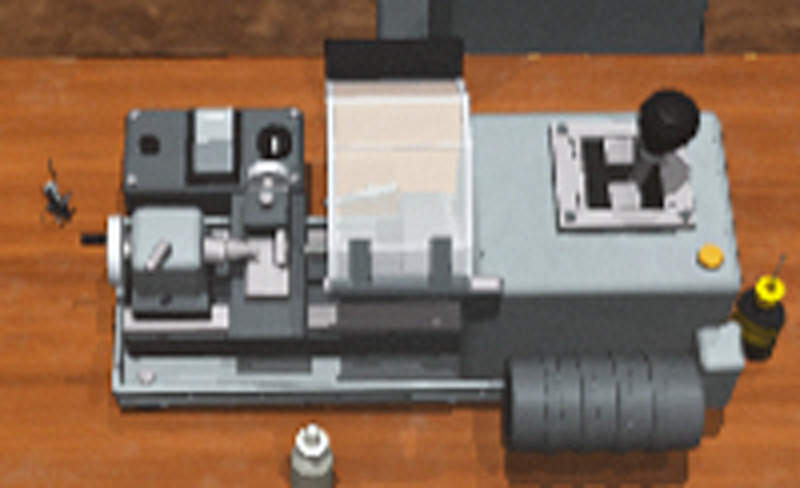

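The top crop (×4.4) shows the knob at (138,207), gate plate corners about (135,163),(250,167),(252,277),(122,275), the ledge at (402,323), and the control box's near corners at (490,405),(668,402). The side crop (×4) shows the knob at (668,121), the ledge spanning (325..463, 40..80), and the rocker at (213,140).

```bash
cat > m.py <<'E'
from h import *
T=load('top');S=load('side')
tc=lambda p:(np.array(p,float)+.5)/4.4-.5+[232,160]
sc=lambda p:(np.array(p,float)+.5)/4-.5+[230,140]
pts=[('t',(88,303),(-65,178,148)),('t',(490,404),(-123,-64,66)),('t',(668,402),(-123,-176,66)),
('t',(252,277),(-49,77,158)),('t',(250,167),(19,77,158)),('t',(122,277),(-49,153,158)),
('s',(740,290),(55,178,148)),('s',(472,293),(55,28,148)),('s',(714,114),(-65,178,148)),
('s',(123,110),(-123,-176,66)),('s',(303,108),(-123,-64,66)),
('s',(692,225),(19,153,158)),('s',(560,228),(19,77,158)),('s',(550,124),(-49,77,158))]
W=[];L=[]
for c,p,l in pts:
    d,f=(T,tc) if c=='t' else (S,sc)
    W.append(onz(d,[f(p)],l[2]/1e3)[0,:2]); L.append(np.array(l[:2])/1e3)
W=np.array(W);L=np.array(L)
def fit(W,L):
    a=(L-L.mean(0))@[1,1j]; b=(W-W.mean(0))@[1,1j]; k=(np.conj(a)@b); th=np.angle(k)
    R=np.array([[np.cos(th),-np.sin(th)],[np.sin(th),np.cos(th)]]); return R,W.mean(0)-R@L.mean(0),th
R,t,th=fit(W,L); print(t,th,'\n',((W-L@R.T-t)*1e3).round(1).tolist())
def tri(a,b):
    (r1,),o1=rays(T,[tc(a)]);(r2,),o2=rays(S,[sc(b)])
    k=np.linalg.lstsq(np.c_[r1,-r2],o2-o1,rcond=None)[0]; p,q=o1+k[0]*r1,o2+k[1]*r2
    return (p+q)/2,np.linalg.norm(p-q)
def lat(p): return np.r_[(p[:2]-t)@R,p[2]]
def wor(l): l=np.array(l,float)/1e3; return np.r_[R@l[:2]+t,l[2]]
if __name__=='__main__':
    for n,a,b in[('knob',(138,206),(668,119)),('ledgeL',(335,325),(463,60)),('ledgeR',(468,324),(326,60)),('rockernear',(583,390),(214,110))]:
        p,e=tri(a,b); print(n,p.round(4),'err',round(e*1e3,1),'lathe',(lat(p)*1e3).round(1))
    for n,d,u in[('ledge t',T,tc((402,324))),('ledge s',S,sc((394,60))),('knob t',T,tc((138,206))),('knob s',S,sc((668,119)))]:
        print(n,(lat(depthpts(d,[u])[0])*1e3).round(1))
    for n,l in[('gate',(-15,115,158)),('rocker',(-106,-120,79)),('ledge down',(-69,-12,95))]: print(n,wor(l).round(4))
E
python3 m.py
```

```text
[ 0.6150197  -0.19089766] 0.0035857890433530918 
 [[1.5, -2.1], [-0.2, 2.1], [-0.7, 3.2], [-1.7, 1.0], [-4.6, 1.8], [-0.4, 1.3], [-1.1, -2.2], [-0.8, 0.5], [3.9, -3.8], [2.4, -1.3], [1.8, -0.2], [-0.7, -1.6], [0.5, 1.2], [0.3, 0.3]]
knob [ 0.5989 -0.0562  0.2136] err 4.0 lathe [-15.7 134.7 213.6]
ledgeL [ 0.5339 -0.1628  0.1758] err 0.8 lathe [-81.   28.4 175.8]
ledgeR [ 0.5335 -0.2399  0.1757] err 2.6 lathe [-81.7 -48.8 175.7]
rockernear [ 0.4997 -0.311   0.0728] err 0.1 lathe [-115.7 -119.7   72.8]
ledge t [-81.3  -9.7 179.6]
ledge s [-76.9 -11.7 182.1]
knob t [-17.  135.1 224.7]
knob s [ -6.5 129.6 227.8]
gate [ 0.5996 -0.076   0.158 ]
rocker [ 0.5095 -0.3113  0.079 ]
ledge down [ 0.5461 -0.2031  0.095 ]
```

The lathe is at (0.615, -0.191) with almost no yaw. The knob is about 20 mm left of upright, and the ledge fits its 134 mm radius with the guard at about 0.63 rad. I'll close the gripper and go to the guard first.

>>> {"name": "jog_arm", "arguments": {"increments": [{"dx": 0.3, "dy": 0.35, "az": -0.09, "gripper": -1}, {"dx": 0.6, "dy": 0.7, "az": -0.17, "gripper": -1}, {"dx": 0.7, "dy": 1, "az": -0.256, "gripper": -1}, {"dx": 0.7, "dy": 1, "az": -0.256, "gripper": -1}]}}

```text
$.increments[0]: bad value
```

>>> {"name": "jog_arm", "arguments": {"increments": [{"dx": 0.3, "dy": 0.35, "gripper": -1}, {"dx": 0.6, "dy": 0.7, "gripper": -1}, {"dx": 0.75, "dy": 1, "gripper": -1}, {"dx": 0.75, "dy": 1, "gripper": -1}]}}

```text
$.increments[0]: bad value
```

>>> {"name": "jog_arm", "arguments": {"increments": [{"dx": 0.3, "dy": 0.35, "gripper": -1}, {"dx": 0.6, "dy": 0.7, "gripper": -1}, {"dx": 0.75, "dy": 1, "gripper": -1}, {"dx": 0.75, "dy": 1, "gripper": -1}]}}

```text
$.increments[0]: bad value
```

>>> {"name": "jog_arm", "arguments": {"increments": [{"dx": 0.3, "dy": 0.35, "dz": 0, "ax": 0, "ay": 0, "az": -0.09, "gripper": -1}, {"dx": 0.6, "dy": 0.7, "dz": 0, "ax": 0, "ay": 0, "az": -0.17, "gripper": -1}, {"dx": 0.7, "dy": 1, "dz": 0, "ax": 0, "ay": 0, "az": -0.256, "gripper": -1}, {"dx": 0.7, "dy": 1, "dz": 0, "ax": 0, "ay": 0, "az": -0.256, "gripper": -1}]}}

```text
time: 0.5
eef_pos: [0.3502, -0.4962, 0.2551]
tcp_rot: [1.0, 0.001, -0.0, -0.002]
contact_force: [-0.5, -0.3, -0.5]
opening: 0.331
finger_force: 0.0
```

>>> {"name": "jog_arm", "arguments": {"increments": [{"dx": 0.3, "dy": 0.35, "dz": 0, "ax": 0, "ay": 0, "az": 0, "gripper": -1}, {"dx": 0.6, "dy": 0.7, "dz": 0, "ax": 0, "ay": 0, "az": 0, "gripper": -1}, {"dx": 0.75, "dy": 1, "dz": 0, "ax": 0, "ay": 0, "az": 0, "gripper": -1}, {"dx": 0.75, "dy": 1, "dz": 0, "ax": 0, "ay": 0, "az": 0, "gripper": -1}]}}

```text
time: 0.9
eef_pos: [0.4401, -0.3772, 0.2559]
tcp_rot: [1.0, 0.003, 0.0, -0.001]
contact_force: [-1.5, -1.2, -0.4]
opening: 0.002
finger_force: 0.0
```

>>> {"name": "jog_arm", "arguments": {"increments": [{"dx": 0.3, "dy": 0.35, "dz": 0, "ax": 0, "ay": 0, "az": 0, "gripper": -1}, {"dx": 0.6, "dy": 0.7, "dz": 0, "ax": 0, "ay": 0, "az": 0, "gripper": -1}, {"dx": 0.75, "dy": 1, "dz": 0, "ax": 0, "ay": 0, "az": 0, "gripper": -1}, {"dx": 0.75, "dy": 1, "dz": 0, "ax": 0, "ay": 0, "az": 0, "gripper": -1}]}}

```text
time: 1.3
eef_pos: [0.5298, -0.2578, 0.256]
tcp_rot: [1.0, 0.003, 0.0, -0.001]
contact_force: [0.2, -0.2, -0.5]
opening: -0.0
finger_force: 0.0
```

>>> {"name": "jog_arm", "arguments": {"increments": [{"dx": 0, "dy": 0.35, "dz": 0, "ax": 0, "ay": 0, "az": 0, "gripper": -1}, {"dx": 0, "dy": 0.47, "dz": -0.15, "ax": 0, "ay": 0, "az": 0, "gripper": -1}, {"dx": 0, "dy": 0.47, "dz": -0.3, "ax": 0, "ay": 0, "az": 0, "gripper": -1}, {"dx": 0, "dy": 0.47, "dz": -0.4, "ax": 0, "ay": 0, "az": 0, "gripper": -1}, {"dx": 0, "dy": 0.47, "dz": -0.5, "ax": 0, "ay": 0, "az": 0, "gripper": -1}, {"dx": 0, "dy": 0.47, "dz": -0.6, "ax": 0, "ay": 0, "az": 0, "gripper": -1}]}}

```text
time: 1.9
eef_pos: [0.5279, -0.2061, 0.1838]
tcp_rot: [1.0, -0.001, 0.0, 0.0]
contact_force: [-1.1, -0.2, 1.5]
opening: -0.003
finger_force: 0.4
```

>>> {"name": "jog_arm", "arguments": {"increments": [{"dx": 0, "dy": 0, "dz": -0.1, "ax": 0, "ay": 0, "az": 0, "gripper": -1}, {"dx": 0.01, "dy": 0, "dz": -0.2, "ax": 0, "ay": 0, "az": 0, "gripper": -1}, {"dx": 0.04, "dy": 0, "dz": -0.3, "ax": 0, "ay": 0, "az": 0, "gripper": -1}, {"dx": 0.07, "dy": 0, "dz": -0.4, "ax": 0, "ay": 0, "az": 0, "gripper": -1}, {"dx": 0.1, "dy": 0, "dz": -0.48, "ax": 0, "ay": 0, "az": 0, "gripper": -1}, {"dx": 0.1, "dy": 0, "dz": -0.48, "ax": 0, "ay": 0, "az": 0, "gripper": -1}]}}

```text
time: 2.5
eef_pos: [0.5397, -0.2042, 0.1247]
tcp_rot: [1.0, -0.0, -0.001, -0.001]
contact_force: [-0.6, 0.1, -0.2]
opening: 0.003
finger_force: 0.0
```

```bash
python3 - <<'E'
from h import *
s=cam('side')['frame'][140:262,230:430]; t=cam('top')['frame'][160:262,232:412]
a=cv2.resize(s,None,fx=4,fy=4,interpolation=cv2.INTER_CUBIC)
cv2.imwrite('pics/s2.png',a)
E
```

```text
(no output)
```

View pics/s2.png

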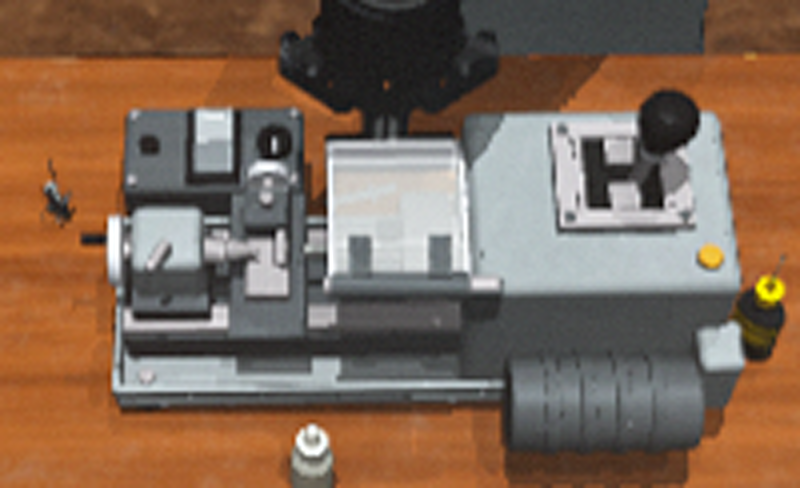

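The guard has swung most of the way down. Its front edge is at about y 140 in the crop, and the closed fingers stand just behind it. I'll go on down gently to the stop.

>>> {"name": "jog_arm", "arguments": {"increments": [{"dx": 0.01, "dy": 0, "dz": -0.04, "ax": 0, "ay": 0, "az": 0, "gripper": -1}, {"dx": 0.02, "dy": 0, "dz": -0.06, "ax": 0, "ay": 0, "az": 0, "gripper": -1}, {"dx": 0.02, "dy": 0, "dz": -0.06, "ax": 0, "ay": 0, "az": 0, "gripper": -1}]}}

```text
time: 2.9
eef_pos: [0.5428, -0.205, 0.1201]
tcp_rot: [1.0, -0.0, 0.0, 0.0]
contact_force: [-0.3, 0.4, 1.7]
opening: 0.005
finger_force: 0.9
```

>>> {"name": "jog_arm", "arguments": {"increments": [{"dx": 0, "dy": 0, "dz": -0.03, "ax": 0, "ay": 0, "az": 0, "gripper": -1}, {"dx": 0, "dy": 0, "dz": -0.03, "ax": 0, "ay": 0, "az": 0, "gripper": -1}, {"dx": 0, "dy": 0, "dz": -0.03, "ax": 0, "ay": 0, "az": 0, "gripper": -1}]}}

```text
time: 3.2
eef_pos: [0.543, -0.2051, 0.1198]
tcp_rot: [1.0, 0.0, 0.0, 0.0]
contact_force: [-6.3, 2.5, 15.5]
opening: -0.003
finger_force: 7.9
```

The guard is at its stop: tip height 0.0948 m, and the force rose to 15 N with no further travel. I'll retreat straight up and go to the left of the knob.

>>> {"name": "jog_arm", "arguments": {"increments": [{"dx": 0, "dy": 0, "dz": 0.15, "ax": 0, "ay": 0, "az": 0, "gripper": -1}, {"dx": 0, "dy": 0, "dz": 0.5, "ax": 0, "ay": 0, "az": 0, "gripper": -1}, {"dx": 0, "dy": 0, "dz": 1, "ax": 0, "ay": 0, "az": 0, "gripper": -1}, {"dx": 0, "dy": 0, "dz": 1, "ax": 0, "ay": 0, "az": 0, "gripper": -1}]}}

```text
time: 3.6
eef_pos: [0.5451, -0.2063, 0.2434]
tcp_rot: [1.0, -0.0, 0.005, 0.003]
contact_force: [0.1, -0.6, 0.7]
opening: 0.001
finger_force: 0.0
```

>>> {"name": "jog_arm", "arguments": {"increments": [{"dx": 0, "dy": 0, "dz": 0.4, "ax": 0, "ay": 0, "az": 0, "gripper": -1}, {"dx": 0.2, "dy": 0.4, "dz": 0.4, "ax": 0, "ay": 0, "az": 0, "gripper": -1}, {"dx": 0.4, "dy": 0.8, "dz": 0.4, "ax": 0, "ay": 0, "az": 0, "gripper": -1}, {"dx": 0.47, "dy": 1, "dz": 0.4, "ax": 0, "ay": 0, "az": 0, "gripper": -1}, {"dx": 0.47, "dy": 1, "dz": 0.4, "ax": 0, "ay": 0, "az": 0, "gripper": -1}]}}

```text
time: 4.1
eef_pos: [0.5994, -0.0812, 0.2833]
tcp_rot: [1.0, 0.002, -0.0, -0.001]
contact_force: [0.1, -0.6, -0.4]
opening: 0.002
finger_force: 0.0
```

>>> {"name": "jog_arm", "arguments": {"increments": [{"dx": 0, "dy": 0.4, "dz": 0, "ax": 0, "ay": 0, "az": 0, "gripper": -1}, {"dx": 0, "dy": 0.62, "dz": 0, "ax": 0, "ay": 0, "az": 0, "gripper": -1}, {"dx": 0, "dy": 0.62, "dz": 0, "ax": 0, "ay": 0, "az": 0, "gripper": -1}, {"dx": 0, "dy": 0.62, "dz": -0.3, "ax": 0, "ay": 0, "az": 0, "gripper": -1}, {"dx": 0, "dy": 0.62, "dz": -0.47, "ax": 0, "ay": 0, "az": 0, "gripper": -1}, {"dx": 0, "dy": 0.62, "dz": -0.47, "ax": 0, "ay": 0, "az": 0, "gripper": -1}]}}

```text
time: 4.7
eef_pos: [0.5964, -0.0114, 0.223]
tcp_rot: [1.0, -0.001, -0.004, -0.0]
contact_force: [-0.2, 0.2, -0.3]
opening: -0.002
finger_force: 0.0
```

>>> {"name": "jog_arm", "arguments": {"increments": [{"dx": 0, "dy": -0.1, "dz": 0, "ax": 0, "ay": 0, "az": 0, "gripper": -1}, {"dx": 0, "dy": -0.16, "dz": 0, "ax": 0, "ay": 0, "az": 0, "gripper": -1}, {"dx": 0, "dy": -0.22, "dz": 0, "ax": 0, "ay": 0, "az": 0, "gripper": -1}, {"dx": 0, "dy": -0.28, "dz": 0, "ax": 0, "ay": 0, "az": 0, "gripper": -1}, {"dx": 0, "dy": -0.34, "dz": 0, "ax": 0, "ay": 0, "az": 0, "gripper": -1}, {"dx": 0, "dy": -0.38, "dz": 0, "ax": 0, "ay": 0, "az": 0, "gripper": -1}, {"dx": 0, "dy": -0.42, "dz": 0, "ax": 0, "ay": 0, "az": 0, "gripper": -1}, {"dx": 0, "dy": -0.42, "dz": 0, "ax": 0, "ay": 0, "az": 0, "gripper": -1}]}}

```text
time: 5.5
eef_pos: [0.5986, -0.0615, 0.2271]
tcp_rot: [1.0, -0.0, -0.0, 0.0]
contact_force: [-0.1, -0.6, 0.4]
opening: 0.002
finger_force: 0.0
```

>>> {"name": "jog_arm", "arguments": {"increments": [{"dx": 0, "dy": -0.03, "dz": 0, "ax": 0, "ay": 0, "az": 0, "gripper": -1}, {"dx": 0, "dy": -0.06, "dz": 0, "ax": 0, "ay": 0, "az": 0, "gripper": -1}, {"dx": 0, "dy": -0.07, "dz": 0, "ax": 0, "ay": 0, "az": 0, "gripper": -1}, {"dx": 0, "dy": -0.07, "dz": 0, "ax": 0, "ay": 0, "az": 0, "gripper": -1}]}}

```text
time: 5.9
eef_pos: [0.5986, -0.0693, 0.2272]
tcp_rot: [1.0, -0.0, -0.0, -0.0]
contact_force: [-0.0, 0.2, -0.1]
opening: -0.0
finger_force: 0.2
```

```bash
python3 - <<'E'
from h import *
s=cam('side')['frame'][140:262,230:430]
cv2.imwrite('pics/s3.png',cv2.resize(s,None,fx=4,fy=4,interpolation=cv2.INTER_CUBIC))
E
```

```text
(no output)
```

View pics/s3.png

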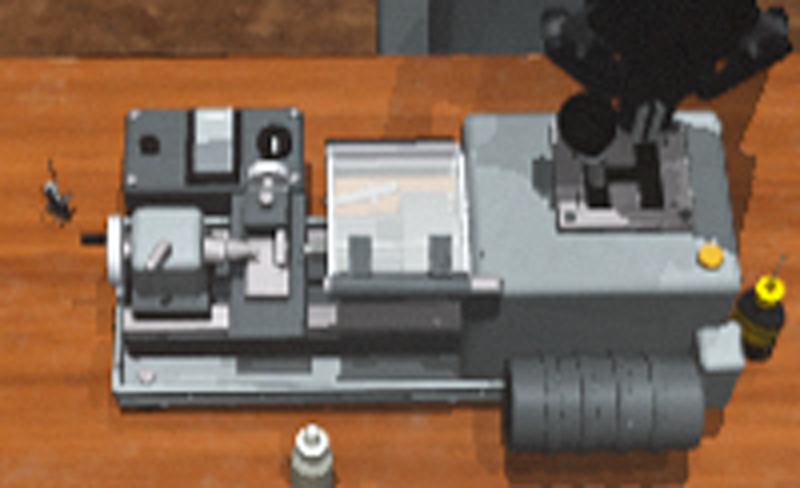

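The knob is now at (587,122) in the side crop, about 46 mm to the right of where it was, so nearly at the right stop. The guard is fully down. I'll feel for the stop.

>>> {"name": "jog_arm", "arguments": {"increments": [{"dx": 0, "dy": -0.02, "dz": 0, "ax": 0, "ay": 0, "az": 0, "gripper": -1}, {"dx": 0, "dy": -0.03, "dz": 0, "ax": 0, "ay": 0, "az": 0, "gripper": -1}, {"dx": 0, "dy": -0.03, "dz": 0, "ax": 0, "ay": 0, "az": 0, "gripper": -1}]}}

```text
time: 6.25
eef_pos: [0.5987, -0.0725, 0.2274]
tcp_rot: [1.0, -0.0, -0.0, -0.0]
contact_force: [-0.5, 2.4, -0.8]
opening: -0.001
finger_force: 0.9
```

>>> {"name": "jog_arm", "arguments": {"increments": [{"dx": 0, "dy": -0.02, "dz": 0, "ax": 0, "ay": 0, "az": 0, "gripper": -1}, {"dx": 0, "dy": -0.02, "dz": 0, "ax": 0, "ay": 0, "az": 0, "gripper": -1}]}}

```text
time: 6.45
eef_pos: [0.5987, -0.0745, 0.2272]
tcp_rot: [1.0, -0.0, -0.0, -0.001]
contact_force: [-0.4, 5.1, -1.1]
opening: 0.003
finger_force: 2.0
```

>>> {"name": "jog_arm", "arguments": {"increments": [{"dx": 0, "dy": 0.12, "dz": 0, "ax": 0, "ay": 0, "az": 0, "gripper": -1}, {"dx": 0, "dy": 0.25, "dz": 0, "ax": 0, "ay": 0, "az": 0, "gripper": -1}, {"dx": -0.2, "dy": 0.25, "dz": 0, "ax": 0, "ay": 0, "az": 0, "gripper": -1}, {"dx": -0.4, "dy": 0.25, "dz": 0, "ax": 0, "ay": 0, "az": 0, "gripper": -1}, {"dx": -0.4, "dy": 0.25, "dz": 0, "ax": 0, "ay": 0, "az": 0, "gripper": -1}, {"dx": -0.4, "dy": 0, "dz": 0, "ax": 0, "ay": 0, "az": 0, "gripper": -1}, {"dx": -0.4, "dy": -0.25, "dz": 0, "ax": 0, "ay": 0, "az": 0, "gripper": -1}, {"dx": -0.4, "dy": -0.25, "dz": 0, "ax": 0, "ay": 0, "az": 0, "gripper": -1}]}}

```text
time: 7.25
eef_pos: [0.5519, -0.1077, 0.2283]
tcp_rot: [1.0, -0.001, 0.001, 0.001]
contact_force: [-0.0, 1.0, 0.3]
opening: -0.001
finger_force: 0.0
```

```bash
python3 - <<'E'
from h import *
import m
s=cam('side'); g=s['frame'].max(2)
sub=g[150:188,362:412]
mask=(sub<45).astype('uint8'); n,l,st,c=cv2.connectedComponentsWithStats(mask)
for i in range(1,n):
    if st[i,4]>20: print(st[i]+[362,150,0,0,0],c[i]+[362,150],(m.lat(onz(s,[c[i]+[362,150]],.2095)[0])*1e3).round(1))
cv2.imwrite('pics/s4.png',cv2.resize(s['frame'][130:220,340:430],None,fx=6,fy=6,interpolation=cv2.INTER_CUBIC))
print(get_state()['eef_pos'])
E
```

```text
[ 0.6150197  -0.19089766] 0.0035857890433530918 
 [[1.5, -2.1], [-0.2, 2.1], [-0.7, 3.2], [-1.7, 1.0], [-4.6, 1.8], [-0.4, 1.3], [-1.1, -2.2], [-0.8, 0.5], [3.9, -3.8], [2.4, -1.3], [1.8, -0.2], [-0.7, -1.6], [0.5, 1.2], [0.3, 0.3]]
[369 164  14  15 155] [375.56774194 170.72903226] [-15.2  87.9 209.5]
[377 176  18  12  75] [389.05333333 181.85333333] [ 13.  114.4 209.5]
[ 0.55172048 -0.10634509  0.22813436]
```

View pics/s4.png

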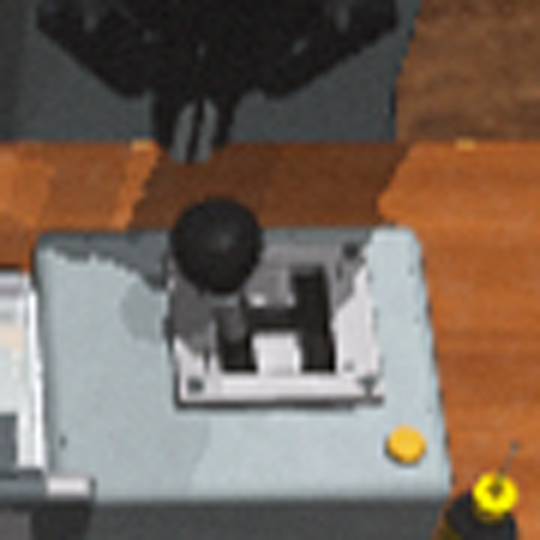

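The knob sits at lathe (-15, 88), which is the right stop. The fingertips are on its near side, so I'll push it forward.

>>> {"name": "jog_arm", "arguments": {"increments": [{"dx": 0.08, "dy": 0.02, "dz": 0, "ax": 0, "ay": 0, "az": 0, "gripper": -1}, {"dx": 0.14, "dy": 0.02, "dz": 0, "ax": 0, "ay": 0, "az": 0, "gripper": -1}, {"dx": 0.18, "dy": 0.02, "dz": 0, "ax": 0, "ay": 0, "az": 0, "gripper": -1}, {"dx": 0.22, "dy": 0.02, "dz": 0, "ax": 0, "ay": 0, "az": 0, "gripper": -1}, {"dx": 0.26, "dy": 0.02, "dz": 0, "ax": 0, "ay": 0, "az": 0, "gripper": -1}, {"dx": 0.3, "dy": 0.02, "dz": 0, "ax": 0, "ay": 0, "az": 0, "gripper": -1}, {"dx": 0.33, "dy": 0.02, "dz": 0, "ax": 0, "ay": 0, "az": 0, "gripper": -1}, {"dx": 0.36, "dy": 0.02, "dz": 0, "ax": 0, "ay": 0, "az": 0, "gripper": -1}, {"dx": 0.36, "dy": 0.02, "dz": 0, "ax": 0, "ay": 0, "az": 0, "gripper": -1}]}}

```text
time: 8.2
eef_pos: [0.5943, -0.1029, 0.2274]
tcp_rot: [1.0, -0.0, 0.0, 0.0]
contact_force: [0.2, -0.5, -0.4]
opening: -0.004
finger_force: 0.1
```

>>> {"name": "jog_arm", "arguments": {"increments": [{"dx": 0.02, "dy": 0, "dz": 0, "ax": 0, "ay": 0, "az": 0, "gripper": -1}, {"dx": 0.04, "dy": 0, "dz": 0, "ax": 0, "ay": 0, "az": 0, "gripper": -1}, {"dx": 0.04, "dy": 0, "dz": 0, "ax": 0, "ay": 0, "az": 0, "gripper": -1}]}}

```text
time: 8.5
eef_pos: [0.5989, -0.1029, 0.2273]
tcp_rot: [1.0, -0.0, -0.0, -0.0]
contact_force: [-0.4, 0.1, -1.2]
opening: -0.002
finger_force: 0.3
```

>>> {"name": "jog_arm", "arguments": {"increments": [{"dx": 0.02, "dy": 0, "dz": 0, "ax": 0, "ay": 0, "az": 0, "gripper": -1}, {"dx": 0.03, "dy": 0, "dz": 0, "ax": 0, "ay": 0, "az": 0, "gripper": -1}, {"dx": 0.03, "dy": 0, "dz": 0, "ax": 0, "ay": 0, "az": 0, "gripper": -1}]}}

```text
time: 8.8
eef_pos: [0.6025, -0.1029, 0.2275]
tcp_rot: [1.0, -0.0, 0.0, 0.0]
contact_force: [-0.4, -0.9, -0.7]
opening: 0.002
finger_force: 0.3
```

>>> {"name": "jog_arm", "arguments": {"increments": [{"dx": 0.02, "dy": 0, "dz": 0, "ax": 0, "ay": 0, "az": 0, "gripper": -1}, {"dx": 0.03, "dy": 0, "dz": 0, "ax": 0, "ay": 0, "az": 0, "gripper": -1}, {"dx": 0.03, "dy": 0, "dz": 0, "ax": 0, "ay": 0, "az": 0, "gripper": -1}]}}

```text
time: 9.1
eef_pos: [0.6058, -0.1028, 0.2273]
tcp_rot: [1.0, -0.0, -0.001, -0.0]
contact_force: [-2.0, 0.3, 0.7]
opening: -0.001
finger_force: 1.0
```

```bash
cat > k.py <<'E'
from h import *
import m,sys
s=cam('side'); cv2.imwrite('pics/%s.png'%sys.argv[1],cv2.resize(s['frame'][130:220,340:430],None,fx=6,fy=6,interpolation=cv2.INTER_CUBIC))
E
python3 k.py s5 >/dev/null
```

```text
(no output)
```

View pics/s5.png

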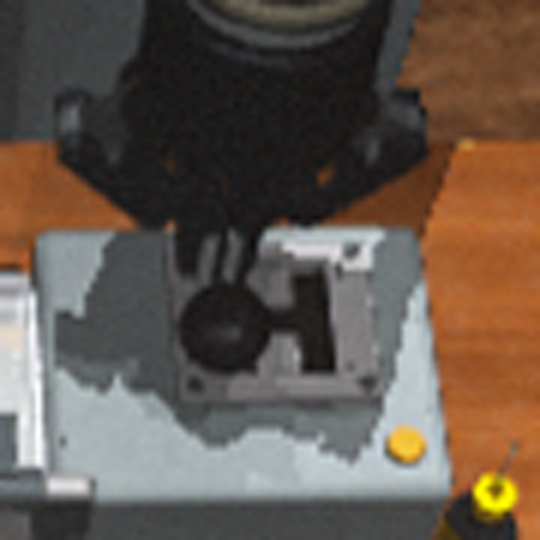

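The knob is now forward, centred at about (225,328) in the crop, in the far right slot. I'll press on until the stop shows in the force.

>>> {"name": "jog_arm", "arguments": {"increments": [{"dx": 0.02, "dy": 0, "dz": 0, "ax": 0, "ay": 0, "az": 0, "gripper": -1}, {"dx": 0.03, "dy": 0, "dz": 0, "ax": 0, "ay": 0, "az": 0, "gripper": -1}, {"dx": 0.03, "dy": 0, "dz": 0, "ax": 0, "ay": 0, "az": 0, "gripper": -1}]}}

```text
time: 9.45
eef_pos: [0.6085, -0.1028, 0.227]
tcp_rot: [1.0, -0.0, -0.002, -0.0]
contact_force: [-5.3, -0.4, -0.3]
opening: -0.001
finger_force: 2.9
```

```bash
python3 - <<'E'
import m
from h import *
print((m.lat(onz(load('side'),[[340+225.5/6-.5,130+328.5/6-.5]],.205)[0])*1e3).round(1))
E
```

```text
[ 0.6150197  -0.19089766] 0.0035857890433530918 
 [[1.5, -2.1], [-0.2, 2.1], [-0.7, 3.2], [-1.7, 1.0], [-4.6, 1.8], [-0.4, 1.3], [-1.1, -2.2], [-0.8, 0.5], [3.9, -3.8], [2.4, -1.3], [1.8, -0.2], [-0.7, -1.6], [0.5, 1.2], [0.3, 0.3]]
[ 16.   89.2 205. ]
```

>>> {"name": "jog_arm", "arguments": {"increments": [{"dx": 0.02, "dy": 0, "dz": 0, "ax": 0, "ay": 0, "az": 0, "gripper": -1}, {"dx": 0.02, "dy": 0, "dz": 0, "ax": 0, "ay": 0, "az": 0, "gripper": -1}]}}

```text
time: 9.65
eef_pos: [0.6102, -0.1027, 0.2267]
tcp_rot: [1.0, 0.0, -0.003, -0.0]
contact_force: [-8.5, -0.1, 1.1]
opening: -0.001
finger_force: 4.0
```

The lever is home, since the force rises elastically to 8.5 N. I'll back off and go to the rocker.

>>> {"name": "jog_arm", "arguments": {"increments": [{"dx": -0.1, "dy": 0, "dz": 0, "ax": 0, "ay": 0, "az": 0, "gripper": -1}, {"dx": -0.4, "dy": 0, "dz": 0, "ax": 0, "ay": 0, "az": 0, "gripper": -1}, {"dx": -0.7, "dy": -0.2, "dz": 0, "ax": 0, "ay": 0, "az": 0, "gripper": -1}, {"dx": -0.87, "dy": -0.6, "dz": 0, "ax": 0, "ay": 0, "az": 0, "gripper": -1}, {"dx": -0.87, "dy": -1, "dz": 0, "ax": 0, "ay": 0, "az": 0, "gripper": -1}, {"dx": -0.87, "dy": -1, "dz": 0, "ax": 0, "ay": 0, "az": 0, "gripper": -1}]}}

```text
time: 10.25
eef_pos: [0.5077, -0.228, 0.2291]
tcp_rot: [1.0, -0.003, 0.003, 0.002]
contact_force: [0.7, 0.4, 0.1]
opening: -0.0
finger_force: 0.0
```

>>> {"name": "jog_arm", "arguments": {"increments": [{"dx": 0, "dy": -0.4, "dz": 0, "ax": 0, "ay": 0, "az": 0, "gripper": -1}, {"dx": 0, "dy": -0.73, "dz": -0.2, "ax": 0, "ay": 0, "az": 0, "gripper": -1}, {"dx": 0, "dy": -0.73, "dz": -0.5, "ax": 0, "ay": 0, "az": 0, "gripper": -1}, {"dx": 0, "dy": -0.73, "dz": -0.75, "ax": 0, "ay": 0, "az": 0, "gripper": -1}, {"dx": 0, "dy": -0.73, "dz": -0.75, "ax": 0, "ay": 0, "az": 0, "gripper": -1}]}}

```text
time: 10.75
eef_pos: [0.5056, -0.3083, 0.1327]
tcp_rot: [1.0, -0.001, -0.003, -0.003]
contact_force: [-0.9, 0.9, -0.4]
opening: 0.001
finger_force: 0.0
```

```bash
python3 - <<'E'
from h import *
import m
s=cam('side'); cv2.imwrite('pics/s6.png',cv2.resize(s['frame'][135:225,250:430],None,fx=4.4,fy=4.4,interpolation=cv2.INTER_CUBIC))
print(get_state()['eef_pos'])
E
```

```text
[ 0.6150197  -0.19089766] 0.0035857890433530918 
 [[1.5, -2.1], [-0.2, 2.1], [-0.7, 3.2], [-1.7, 1.0], [-4.6, 1.8], [-0.4, 1.3], [-1.1, -2.2], [-0.8, 0.5], [3.9, -3.8], [2.4, -1.3], [1.8, -0.2], [-0.7, -1.6], [0.5, 1.2], [0.3, 0.3]]
[ 0.50696589 -0.30923093  0.13566037]
```

View pics/s6.png

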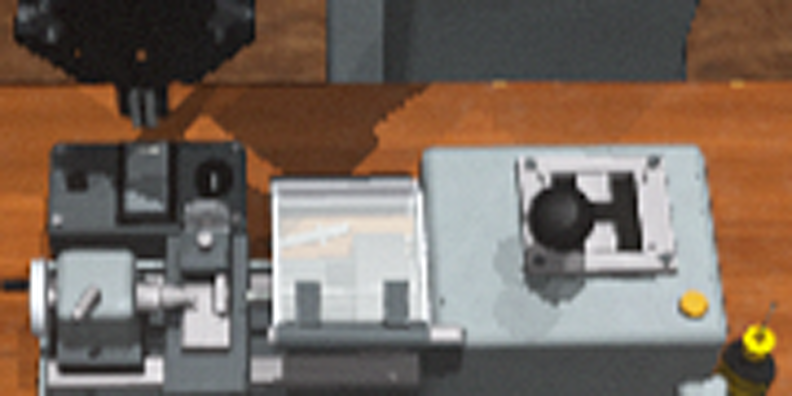

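The lever stands in the far right slot with the knob at (560,217), the guard is down, and the fingers are in line with the rocker. I'll press it.

>>> {"name": "jog_arm", "arguments": {"increments": [{"dx": 0, "dy": -0.01, "dz": -0.12, "ax": 0, "ay": 0, "az": 0, "gripper": -1}, {"dx": 0, "dy": -0.01, "dz": -0.2, "ax": 0, "ay": 0, "az": 0, "gripper": -1}, {"dx": 0, "dy": -0.01, "dz": -0.24, "ax": 0, "ay": 0, "az": 0, "gripper": -1}, {"dx": 0, "dy": -0.01, "dz": -0.27, "ax": 0, "ay": 0, "az": 0, "gripper": -1}, {"dx": 0, "dy": -0.01, "dz": -0.3, "ax": 0, "ay": 0, "az": 0, "gripper": -1}, {"dx": 0, "dy": -0.01, "dz": -0.3, "ax": 0, "ay": 0, "az": 0, "gripper": -1}]}}

```text
time: 11.4
eef_pos: [0.5076, -0.3118, 0.1017]
tcp_rot: [1.0, -0.0, 0.0, 0.0]
contact_force: [-1.0, -0.4, 1.7]
opening: 0.001
finger_force: 0.5
```

>>> {"name": "jog_arm", "arguments": {"increments": [{"dx": 0, "dy": 0, "dz": -0.02, "ax": 0, "ay": 0, "az": 0, "gripper": -1}, {"dx": 0, "dy": 0, "dz": -0.03, "ax": 0, "ay": 0, "az": 0, "gripper": -1}, {"dx": 0, "dy": 0, "dz": -0.03, "ax": 0, "ay": 0, "az": 0, "gripper": -1}]}}

```text
time: 11.7
eef_pos: [0.5079, -0.3121, 0.0994]
tcp_rot: [1.0, -0.0, 0.0, 0.0]
contact_force: [-4.0, 1.6, 7.9]
opening: 0.002
finger_force: 4.0
```

>>> {"name": "jog_arm", "arguments": {"increments": [{"dx": 0, "dy": 0, "dz": -0.02, "ax": 0, "ay": 0, "az": 0, "gripper": -1}, {"dx": 0, "dy": 0, "dz": -0.02, "ax": 0, "ay": 0, "az": 0, "gripper": -1}]}}

```text
time: 11.9
eef_pos: [0.508, -0.3121, 0.0993]
tcp_rot: [1.0, 0.0, -0.0, 0.0]
contact_force: [-7.9, 4.0, 18.0]
opening: -0.003
finger_force: 9.0
```

Firm stop at tip height 74 mm, as expected for "on". I'll retreat straight up and check.

>>> {"name": "jog_arm", "arguments": {"increments": [{"dx": 0, "dy": 0, "dz": 0.1, "ax": 0, "ay": 0, "az": 0, "gripper": -1}, {"dx": 0, "dy": 0, "dz": 0.4, "ax": 0, "ay": 0, "az": 0, "gripper": -1}, {"dx": 0, "dy": 0, "dz": 0.8, "ax": 0, "ay": 0, "az": 0, "gripper": -1}, {"dx": -0.3, "dy": -0.5, "dz": 1, "ax": 0, "ay": 0, "az": 0, "gripper": -1}, {"dx": -0.5, "dy": -0.8, "dz": 1, "ax": 0, "ay": 0, "az": 0, "gripper": -1}, {"dx": -0.5, "dy": -0.8, "dz": 1, "ax": 0, "ay": 0, "az": 0, "gripper": -1}]}}

```text
time: 12.5
eef_pos: [0.4465, -0.4112, 0.2175]
tcp_rot: [1.0, -0.002, 0.001, 0.002]
contact_force: [0.0, -0.2, 1.1]
opening: -0.002
finger_force: 0.0
```

```bash
python3 - <<'E'
from h import *
t=cam('top')['frame'][160:262,232:412]; s=cam('side')['frame'][135:205,232:412]
f=lambda a:cv2.resize(a,None,fx=3.4,fy=3.4,interpolation=cv2.INTER_CUBIC)
cv2.imwrite('pics/end.png',np.vstack([f(t),f(s)]))
E
```

```text
(no output)
```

View pics/end.png

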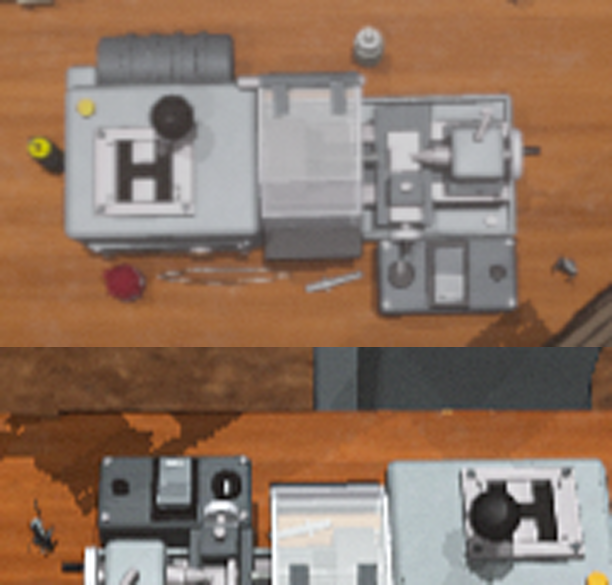

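The final picture shows the knob far right at (172,118), the guard down with its ledge at (312,240), and the rocker's shading reversed at (449,275), meaning its far end is now raised. The loose things are where they were.

```bash
python3 -c "
from plant import job; print(job.sign_off())"
```

```text
the job is handed in; nothing more can be done
None
```

The guard is fully down, the gear lever is fully home in third, and the lathe was switched on last. The loose things look unmoved in the final picture, and the job was handed in at about 12.6 s; the sign-off returned no verdict.

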